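# Dock a slide carrier on the scanner's hidden pin and hold it down

## Robot

A 6-joint arm with a two-finger parallel gripper is mounted at the origin on the work surface. World frame = base frame: x ahead of the robot, y to its left, z up, the work surface at z = 0. Lengths are in m, angles in rad, forces in N, time in s.
With the tool pointing down it reaches from about 0.275 to 0.725 m from the base axis. Payload 5.6 kg.
Tool frame: the origin (TCP) lies midway between the tips of the shut fingers; the grasp point (between the pads) lies 19 mm behind it; z points along the fingers, y is the line along which they close (so a half turn about z gives the same grasp; the last joint's range is limited). The gripper opens to 85 mm and grips with 20 to 120 N. Pads are 22 mm wide; open, the fingers measure 114 mm over their backs; the gripper's body (76 mm by 85 mm) begins 54 mm behind the grasp point. The pads swing forward as they close: fully open they stand 13 mm farther back than shut.
Start: joints at [-0.884, 0.255, 0.108, 0, -1.424, -0.285], TCP at [0.215, -0.506, 0.231] pointing down, gripper open.
Joint ranges: [-2.95, 2.95], [-1.21, 1.97], [-1.09, 1.5], [-2.87, 1.71], [-2.94, -0.07], [-3.05, 3.05]. Speed limits (rad/s): [2.57, 2.57, 3.14, 3.14, 3.14, 3.14].

## Interface

Orientations are given as a rotation vector (axis times angle).
In Python, from bench import env gives the robot as it stands. The module is installed in compiled form; this text tells all that it offers.
- The arm moves only by the shell command python3 -m inch 'ROWS' [FORCE]. ROWS is JSON, one flat list of numbers, 7 for each row, row after row: the shift along the tool's x, y, z as a fraction of full scale, then the turn, a rotation vector about the tool's x, y, z as a fraction of full scale, then the opening, from -1 (shut) to 1 (fully open). In form: [dx, dy, dz, rx, ry, rz, gripper, dx, dy, dz, rx, ry, rz, gripper, ...]. A call has 1 to 8 rows; each row shifts and turns the commanded pose from where the row before left it, along the tool's axes as they then stand; what a row does not reach is not made up. Full scale, the value 1, is 0.03 m for a shift and 180 degrees for a turn. A row lasts 1/10 s, in which the tool goes at most 50 mm and 8.59 degrees, less where a joint would pass 70% of its speed; a pose out of reach is approached as far as the arm can. A call with a number of a shift or a turn outside -1 to 1 is refused whole. A call with a gripper value outside its range is refused whole. The fingers move at their own pace and stop on an object; FORCE is the grip in N (left out, the last holds). Time passes only in rows, so rows that do not move let the fingers close. It gives the time, the measured TCP pose, the force, the opening and the grip force at its end, in the units of the state.
- env.read_state(): the state, without advancing time (a new reading comes with each control period).
- env.capture(name): name is "side" or "top" or "wrist"; returns (picture, depth): 400x640x3 uint8, red, green, blue; 400x640 float32, m along the optical axis (not along the pixel's ray), 0 where there is no reading.
- env.get_calibration(name): a dict with "fx", "fy", "cx", "cy" (pixels), "D" ([k1, k2, p1, p2, k3] as OpenCV has them; the pictures are not rectified), "R" (3x3) and "t" (3): a world point X has camera coordinates R X + t. Camera axes: x right, y down, z forward; pixel columns grow to the right and rows downward; lengths in m; the calibration is good to about 2 mm. A picture is of the moment at which its call begins: read the wrist's pose just before it. get_calibration takes no time and is no camera call; for the wrist camera it gives the pose at the moment of the call.
- env.job_done(): hands the job in; it is judged then, once.
The state is a dict: "clock": time; "qpos": joint angles; "qd": joint speeds; "effort": joint torques, N m; "position": TCP position; "tcp_rot": TCP orientation; "ft_force": force on the tool from outside, world axes, zero at the start; "wrist_torque": the same for the moment, N m; "opening": finger opening in m; "grasp_force": force on a finger pad.
Only numpy, scipy, OpenCV 4.12 (cv2) and the standard library are available. Lean on these libraries where they do the work, as an engineer would, in place of code of your own. Each camera call takes 0.05 s, during which the arm holds its last target. There are 200 camera calls.

## Task

Take the slide carrier by its orange handle and slide it, kept low and level, from the scanner's grey loading shelf over onto the blue sprung stage; feel along the stage until the carrier's centre hole drops over the locating pin hidden beneath it. Then press the carrier, square with the stage, fully down against the springs and finish while still holding it pressed down - do not let go. Leave the steel tray, the beaker and the blue slide box where they are.

Things in the scene. Friction and masses are not known exactly. Their poses are not given: they have to be found in the camera images.
- carrier: Aluminium plate 110 (own x) x 90 (y) x 10 mm, about 0.32 kg, two glass slides on it, 15 mm through hole at its centre. Origin: centre of the underside, on the hole's axis. Starts flat on the shelf, axes within 0.15 rad of the scanner's.
- handle (a point): Centre of the carrier's orange handle bar, 32 mm above the plate's underside, over the hole. Bar: 76 mm long along the carrier's x, 14 mm thick along its y (close the fingers along y), 24 to 40 mm above the underside; 8 mm thick posts at x = -34 and +34 mm.
- scanner: Fixed white slide scanner. Origin on the work surface, z up. Its own y runs from the grey loading shelf (x -75 to 75, y -150 to -20 mm, top 39 mm high) to the blue sprung stage (x -65 to 65, y -16 to 120 mm, top 30 mm high when up); the shelf ends in a step down. A white housing 52 mm high fills x 76 to 124 mm, all along the far side.
- stage_mid (a point): Middle of the black slot in the stage, at its top when up (30 mm high), scanner x 0, y +50 mm; axes as the scanner's. A fixed brass pin stands in the slot, within 12 mm of here along own y only (differs each time). Pin: 12 mm thick, tapered over the top 3 mm to a 5 mm flat tip 37 mm high: 2 mm under shelf height, so a carrier slid at shelf height passes over it.
- platform (a joint): How far the sprung stage is pressed down, m: 0 up, 0.005 fully down at its stop. Springs: it starts to move at about 5.5 N and needs about 13.5 N at the bottom; the carrier's own weight gives about 3 N of this, so alone it does not move the stage.
- tray: Stainless steel tray with two petri dishes, 200 x 140 x 22 mm, loose on the bench to the left; leave alone. Origin: centre of the underside.
- beaker: Amber glass beaker, 68 mm wide, 85 mm high, loose on the bench to the right; leave alone. Origin: centre of the underside.
- slidebox: Blue slide box, 87 x 102 x 33 mm, loose on the bench to the right; leave alone. Origin: centre of the underside.
Mind the look-alikes: they are no part of the job. Of the things that look like the carrier, the largest one is meant.

How it is judged:
By the outcome, as a careful person would: the job done as asked, in the order asked, and still so for the second after the job is handed in, while the arm keeps its last pose, push and grip.
It also fails if it takes over 56 s, if anything falls off the work surface, if the arm or the gripper's body presses on something with over 40 N, if the wrist force passes 120 N, or if a joint passes its speed limit or range.

## Working session

There is one attempt and no reset: what is moved stays moved. The work goes in short steps, Python scripts to look and compute and a shell command to move; the robot and the scene stay as the last step left them, time stands still between calls to the robot, and variables do not carry over. Pictures are saved under pics/ and viewed, at most 10 in all, crops included, and the job is handed in when it is done.

```bash
mkdir -p pics
cat > h.py <<'E'
import numpy as np, cv2
from bench import env
from scipy.spatial.transform import Rotation as Ro
def save(n,f,crop=None,s=1):
    p,d=env.capture(n)
    cv2.imwrite('pics/'+f,cv2.cvtColor(p,cv2.COLOR_RGB2BGR)); return p,d
def ray(c,uv):
    K=np.array([[c['fx'],0,c['cx']],[0,c['fy'],c['cy']],[0,0,1]])
    n=cv2.undistortPoints(np.array(uv,float).reshape(-1,1,2),K,np.array(c['D'],float)).reshape(-1,2)
    R=np.array(c['R']);t=np.array(c['t'])
    d=np.c_[n,np.ones(len(n))]@R; o=-R.T@t
    return o,d
def onz(c,uv,z):
    o,d=ray(c,uv); return o+d*((z-o[2])/d[:,2])[:,None]
E
python3 - <<'E'
from h import *
s=env.read_state();print(s)
for n in('top','side'):
    p,d=save(n,n+'0.png');np.savez(n+'0.npz',p=p,d=d)
    c=env.get_calibration(n);print(n,c)
E
```

```text
{'clock': 0.0, 'qpos': array([-8.84388964e-01,  2.55750774e-01,  1.06983746e-01, -4.97051208e-04,
       -1.42388370e+00, -2.84618371e-01]), 'qd': array([-6.25413171e-05,  1.36801026e-03, -9.97047286e-05, -3.39644710e-04,
       -6.61314235e-04,  9.15790263e-04]), 'effort': array([-4.86807021e-04, -3.86627841e+01,  2.37937295e+01,  5.36513150e+00,
       -6.13683922e-03,  2.28356623e-05]), 'position': array([ 0.21495923, -0.50570838,  0.23038216]), 'tcp_rot': array([ 6.26693115e-01, -3.07801014e+00, -2.93623231e-03]), 'ft_force': array([-0.87139803,  0.26259842, -0.62866612]), 'wrist_torque': array([-0.0008183 , -0.02368395,  0.04699359]), 'grasp_force': 0.0, 'opening': 0.08552678711100248}
top {'fx': 480.3289899020287, 'fy': 480.3289899020287, 'cx': 316.7983122236947, 'cy': 200.47617892876679, 'D': array([-0.07466289,  0.        ,  0.        ,  0.        ,  0.        ]), 'R': array([[-0.01438783, -0.99985578,  0.0090227 ],
       [-0.99449468,  0.01337281, -0.10393029],
       [ 0.10379464, -0.01046836, -0.99454366]]), 't': array([0.02143394, 0.50185221, 1.46947356])}
side {'fx': 386.69161515083005, 'fy': 386.69161515083005, 'cx': 318.02427266199965, 'cy': 204.4859601669603, 'D': array([-0.04722751,  0.        ,  0.        ,  0.        ,  0.        ]), 'R': array([[-9.83428748e-01, -1.81294858e-01, -2.68592315e-04],
       [-1.03108772e-01,  5.60527924e-01, -8.21691565e-01],
       [ 1.49119009e-01, -8.08047413e-01, -5.69932364e-01]]), 't': array([0.51948317, 0.07919599, 1.17237754])}
```

View pics/top0.png

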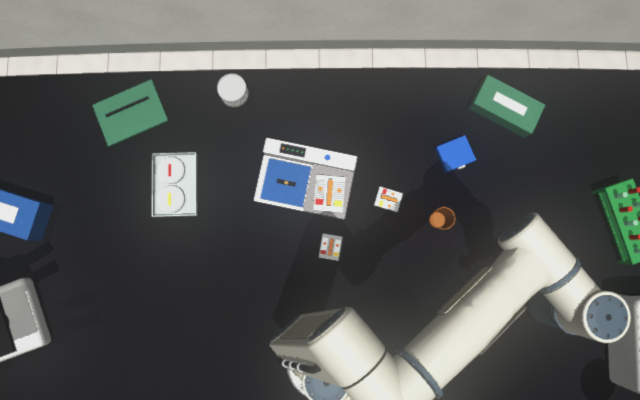

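View pics/side0.png

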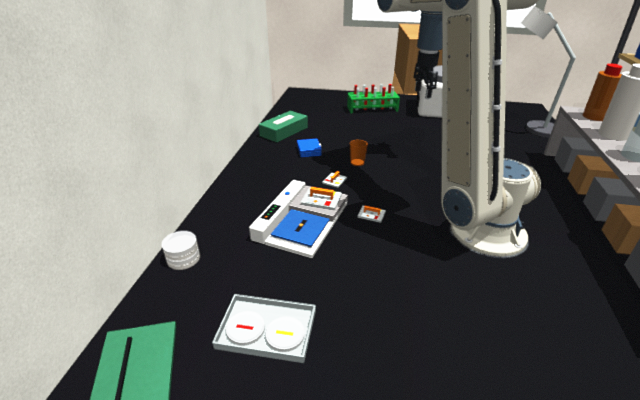

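Top view: the three carrier-like things are at (330,191) on the grey shelf, (389,198) and (331,247) on the bench. The one on the shelf is the largest and matches the description. The blue stage is at (286,182), with its black slot at (287,183).

```bash
cat > m.py <<'E'
from h import *
z=np.load('top0.npz');p=z['p'];c=env.get_calibration('top')
hsv=cv2.cvtColor(p,cv2.COLOR_RGB2HSV)
def blob(m,box):
    k=np.zeros(m.shape,np.uint8);x0,y0,x1,y1=box;k[y0:y1,x0:x1]=m[y0:y1,x0:x1]
    n,l,st,ce=cv2.connectedComponentsWithStats(k);i=1+st[1:,4].argmax();return (l==i).astype(np.uint8),ce[i],st[i]
H,S,V=hsv[...,0],hsv[...,1],hsv[...,2]
def rect(m,zz):
    ct=max(cv2.findContours(m,cv2.RETR_EXTERNAL,cv2.CHAIN_APPROX_NONE)[0],key=cv2.contourArea).reshape(-1,2)
    P=onz(c,ct,zz)[:,:2].astype(np.float32)
    (cx,cy),(w,h),a=cv2.minAreaRect(P*1000);b=cv2.boxPoints(((cx,cy),(w,h),a))
    return (cx,cy),(w,h),a
m,ce,st=blob(((H>100)&(H<130)&(S>120)&(V>60)).astype(np.uint8),(250,140,325,215));print('stage',ce,st,rect(m,.03))
m,ce,st=blob(((H>5)&(H<20)&(S>140)&(V>100)).astype(np.uint8),(314,170,345,212));print('handle',ce,st,rect(m,.079))
m2=((S<70)&(V>60)).astype(np.uint8)
m,ce,st=blob(((V>70)).astype(np.uint8),(245,130,365,222));print('scanner',ce,st,rect(m,.039))
k=cv2.resize(p[130:225,245:410],None,fx=4.8,fy=4.8,interpolation=cv2.INTER_CUBIC)
cv2.imwrite('pics/crop.png',cv2.cvtColor(k,cv2.COLOR_RGB2BGR))
E
python3 m.py
```

```text
stage [285.30672533 182.20930233] [ 261  159   49   47 1591] ((560.6400756835938, 111.48580932617188), (130.87326049804688, 126.05455780029297), 77.43626403808594)
handle [329.28985507 192.27536232] [327 181   5  24  69] ((520.2153930664062, -22.87554359436035), (8.448186874389648, 70.55630493164062), 83.84281158447266)
scanner [305.16950788 178.21791573] [ 253  137  105   83 6218] ((571.78515625, 51.50898742675781), (298.1336975097656, 208.79452514648438), 77.44144439697266)
```

View pics/crop.png

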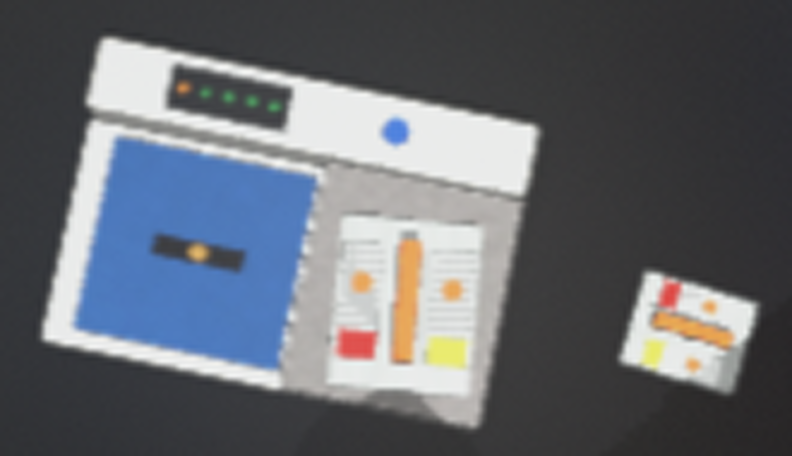

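The crop shows the big carrier on the shelf, with its handle at about (330,192). The pin tip shows in the stage slot at about (286,182). I'm moving above the handle.

```bash
python3 -m inch '[-0.92,0.638,0,0,0,0,1,-0.92,0.638,0,0,0,0,1,-0.92,0.638,0,0,0,0,1,-0.92,0.638,0,0,0,0,1,-0.92,0.638,0,0,0,0,1,-0.92,0.638,0,0,0,0,1,-0.92,0.638,0,0,0,0,1,-0.92,0.638,0,0,0,0,1]' 40
python3 -m inch '[-0.92,0.638,0,0,0,0,1,-0.92,0.638,0,0,0,0,1,-0.92,0.638,0,0,0,0,1,-0.92,0.638,0,0,0,0,1,-0.92,0.638,0,0,0,0,1,-0.92,0.638,0,0,0,0,1,-0.92,0.638,0,0,0,0,1,-0.92,0.638,0,0,0,0,1]'
python3 -m inch '[-0.92,0.638,0,0,0,0,1,0,0,0,0,0,0.0406,1,0,0,0,0,0,0.0406,1,0,0,0,0,0,0.0406,1,0,0,0,0,0,0.0406,1,0,0,0,0,0,0,1,0,0,0,0,0,0,1]'
python3 - <<'E'
from h import *
s=env.read_state();print(s['position'],s['tcp_rot'],s['qpos'])
c=env.get_calibration('wrist');p,d=save('wrist','w1.png');np.savez('w1.npz',p=p,d=d,**c);print(c)
E
```

```text
clock: 0.9
position: [0.3587, -0.2775, 0.231]
tcp_rot: [0.627, -3.078, -0.001]
ft_force: [0.8, -0.7, -0.1]
opening: 0.0854
grasp_force: 0.0
clock: 1.7
position: [0.5021, -0.0503, 0.2309]
tcp_rot: [0.627, -3.078, -0.0]
ft_force: [0.3, -0.4, -0.3]
opening: 0.0854
grasp_force: 0.0
clock: 2.4
position: [0.5195, -0.0232, 0.231]
tcp_rot: [-0.165, -3.137, 0.0]
ft_force: [-0.4, 0.0, -0.0]
opening: 0.0855
grasp_force: 0.0
[ 0.51951811 -0.02322505  0.23098127] [-1.64927533e-01 -3.13661659e+00  4.53935533e-05] [ 2.56648846e-01  1.96137746e-01  3.11961448e-02 -1.70412392e-04
 -1.40647603e+00 -1.93248319e+00]
{'fx': 339.26454158785816, 'fy': 339.26454158785816, 'cx': 314.3816048301815, 'cy': 200.3684556966134, 'D': array([-0.062899,  0.      ,  0.      ,  0.      ,  0.      ]), 'R': array([[ 1.05786610e-01,  9.94388497e-01, -8.42575031e-04],
       [ 9.51860386e-01, -1.01017092e-01,  2.89408626e-01],
       [ 2.87699494e-01, -3.14175711e-02, -9.57205274e-01]]), 't': array([-0.03268469, -0.53569284,  0.22700485])}
```

View pics/w1.png

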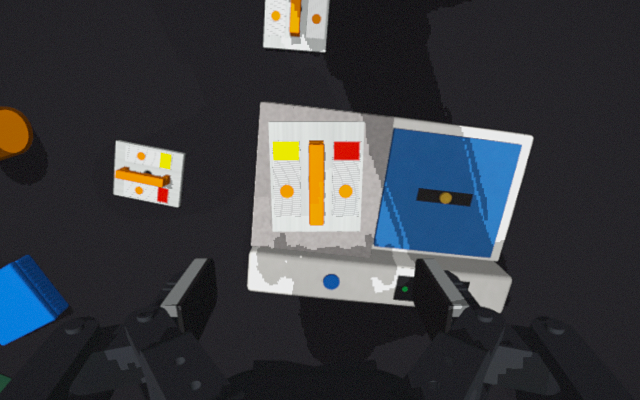

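The wrist view shows the carrier handle at (316,183), the stage slot at (444,197) and the brass pin tip at (446,198). I'll measure these precisely.

```bash
cat > m2.py <<'E'
from h import *
z=np.load('w1.npz');p=z['p'];c={k:z[k] for k in z.files}
for k in('fx','fy','cx','cy'):c[k]=float(c[k])
hsv=cv2.cvtColor(p,cv2.COLOR_RGB2HSV);H,S,V=[hsv[...,i] for i in range(3)]
def blob(m,box):
    k=np.zeros(m.shape,np.uint8);x0,y0,x1,y1=box;k[y0:y1,x0:x1]=m[y0:y1,x0:x1]
    n,l,st,ce=cv2.connectedComponentsWithStats(k);i=1+st[1:,4].argmax();return (l==i).astype(np.uint8),ce[i],st[i]
def rect(m,zz):
    ct=max(cv2.findContours(m,cv2.RETR_EXTERNAL,cv2.CHAIN_APPROX_NONE)[0],key=cv2.contourArea).reshape(-1,2)
    P=onz(c,ct,zz)[:,:2].astype(np.float32)*1000
    return np.round(cv2.minAreaRect(P)[0],1),np.round(cv2.minAreaRect(P)[1],1),round(cv2.minAreaRect(P)[2],2)
m,ce,st=blob(((H>8)&(H<25)&(S>150)&(V>190)).astype(np.uint8),(300,130,332,235));print('handle',ce,st,rect(m,.079))
m,ce,st=blob(((H>98)&(H<125)&(S>120)&(V>60)).astype(np.uint8),(365,110,540,262));print('stage',ce,st,rect(m,.03))
m,ce,st=blob((V<45).astype(np.uint8),(405,180,480,215));m=cv2.morphologyEx(m,cv2.MORPH_CLOSE,np.ones((9,9)));print('slot',ce,st,rect(m,.03))
m,ce,st=blob(((H>10)&(H<30)&(S>90)&(V>80)).astype(np.uint8),(435,188,460,210));print('pin',ce,st,rect(m,.036))
m,ce,st=blob(((V>150)&(S<40)).astype(np.uint8),(262,118,372,236));print('plate',ce,st,rect(m,.049))
E
python3 m2.py
```

```text
handle [316.00585774 184.08870293] [ 309  144   15   81 1195] (array([522.5, -21.4]), array([12.9, 73.6]), 84.34)
stage [444.40316148 192.51171054] [  374   129   147   128 13791] (array([561.4, 112.6]), array([135.1, 127.9]), 77.39)
slot [428.77108434 194.90361446] [417 189  28  13 249] (array([558.1,  96.6]), array([27.4, 12.2]), 77.64)
pin [445.3539823  197.47787611] [440 192  12  12 113] (array([560.4, 110.8]), array([12.3, 11.6]), 0.08)
plate [315.59550785 178.74269529] [  262   118   110   118 10062] (array([524.1, -20.7]), array([112.1, 117.5]), 83.95)
```

```bash
python3 -m inch '[-0.093,0.07,0.9,0,0,0,1,0,0,1,0,0,0,1,0,0,1,0,0,0,1,0,0,1,0,0,0,1,0,0,0.8,0,0,0,1,0,0,0.7,0,0,0,1,0,0,0.4,0,0,0,1,0,0,0,0,0,0,1]'
python3 -m inch '[0,0,0,0,0,0,-1,0,0,0,0,0,0,-1,0,0,0,0,0,0,-1,0,0,0,0,0,0,-1,0,0,0,0,0,0,-1,0,0,0,0,0,0,-1,0,0,0,0,0,0,-1,0,0,0,0,0,0,-1]' 70
python3 - <<'E'
from h import *
s=env.read_state();print(s['wrist_torque'],s['ft_force'])
save('wrist','w2.png')
E
```

```text
clock: 3.25
position: [0.5216, -0.0217, 0.0559]
tcp_rot: [-0.168, -3.134, 0.001]
ft_force: [0.0, -0.4, 0.2]
opening: 0.0854
grasp_force: 0.0
clock: 4.05
position: [0.523, -0.0216, 0.058]
tcp_rot: [0.17, 3.136, -0.0]
ft_force: [-1.8, -0.4, 6.2]
opening: 0.0124
grasp_force: 71.2
[-0.05496264  0.58527949  0.00251515] [-1.79026157 -0.4337904   6.23414161]
```

View pics/w2.png

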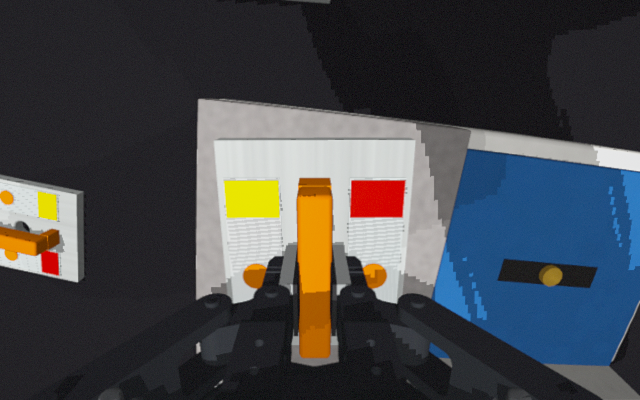

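Run:
```python
from h import *
p=cv2.cvtColor(cv2.imread('pics/w2.png'),cv2.COLOR_BGR2RGB);c=env.get_calibration('wrist')
hsv=cv2.cvtColor(p,cv2.COLOR_RGB2HSV);H,S,V=[hsv[...,i] for i in range(3)]
m=((H>12)&(H<32)&(S>80)&(V>70)).astype(np.uint8);k=np.zeros_like(m);k[255:295,525:580]=m[255:295,525:580]
ys,xs=np.nonzero(k);print('pin px',xs.mean(),ys.mean(),xs.min(),xs.max(),ys.min(),ys.max())
(cu,cv),r=cv2.minEnclosingCircle(np.c_[xs,ys].astype(np.float32));print(cu,cv,r,onz(c,[[cu,cv],[cu,cv]],.034)[0]*1000)
bright=k.astype(bool)&(V>np.percentile(V[k>0],60));by,bx=np.nonzero(bright);print('tip?',bx.mean(),by.mean(),onz(c,[[bx.mean(),by.mean()]],.037)*1000)
E=onz(c,[[215,139],[415,140]],.049)*1000;print(E,np.linalg.norm(E[0]-E[1]))
e=E[1]-E[0];e/=np.linalg.norm(e);x=np.array([e[1],-e[0],0]);print('centre',E.mean(0)+55*x,'yaw y-dir',np.degrees(np.arctan2(e[1],e[0])))
m=((H>98)&(H<125)&(S>120)&(V>60))
# slot dark corners
d=(V<50).astype(np.uint8);k=np.zeros_like(d);k[255:292,490:605]=d[255:292,490:605]
ys,xs=np.nonzero(k);P=onz(c,np.c_[xs,ys],.030)*1000;r=cv2.minAreaRect(P[:,:2].astype(np.float32));print('slot',r)
```

```text
pin px 550.3926701570681 275.17015706806285 539 562 265 285
550.5 275.5 11.768702507019043 [560.07405157 110.10648304  34.        ]
tip? 552.2677165354331 276.5826771653543 [[558.93727756 109.01552516  37.        ]]
[[463.80212137 -58.22212707  49.        ]
 [473.84135344  29.5825969   49.        ]] 88.37678276532812
centre [523.46572497 -20.56753455  49.        ] yaw y-dir 83.47735994960351
slot ((561.2047729492188, 111.40047454833984), (58.96797180175781, 13.359625816345215), 77.5325698852539)
```

```bash
python3 -m inch '[0,0,-0.05,0,0,0,-1,0,0,0,0,0,0,-1]'
python3 -m inch '[0,0,-0.03,0,0,0,-1,0,0,0,0,0,0,-1]'
python3 -c "
from h import *
s=env.read_state();print(s['ft_force'],s['wrist_torque'],s['position'])"
```

```text
clock: 4.3
position: [0.5219, -0.0213, 0.058]
tcp_rot: [-0.171, -3.135, -0.0]
ft_force: [-0.6, 1.4, -2.1]
opening: 0.0122
grasp_force: 70.2
clock: 4.5
position: [0.5223, -0.0214, 0.0592]
tcp_rot: [-0.17, -3.136, 0.0]
ft_force: [-0.1, 0.1, -4.6]
opening: 0.0122
grasp_force: 70.1
[-0.14812191  0.0720716  -4.57575541] [ 0.00621682  0.00066918 -0.00981675] [ 0.52232124 -0.02142496  0.05921092]
```

```bash
python3 -m inch '[0,0,0,0,0,0.035,-1,-0.04,0.4,0,0,0,0,-1,-0.05,0.65,0,0,0,0,-1,-0.05,0.65,0,0,0,0,-1,-0.05,0.65,0,0,0,0,-1,-0.05,0.65,0,0,0,0,-1,-0.05,0.65,0,0,0,0,-1,0,0,0,0,0,0,-1]'
python3 -m inch '[0,0.5,0,0,0,0,-1,0,0.3,0,0,0,0,-1,0,0,0,0,0,0,-1,0,0,0,0,0,0,-1]'
python3 - <<'E'
from h import *
s=env.read_state();print(s['position'],s['tcp_rot'],s['wrist_torque'],s['ft_force'])
phi=np.arctan2(s['tcp_rot'][1],s['tcp_rot'][0]);print('tool y',np.degrees(2*phi-np.pi/2)%180)
save('wrist','w3.png')
E
```

```text
clock: 5.3
position: [0.556, 0.0864, 0.0596]
tcp_rot: [0.338, 3.122, 0.001]
ft_force: [0.8, 0.2, -4.1]
opening: 0.0126
grasp_force: 70.0
clock: 5.7
position: [0.56, 0.1071, 0.0596]
tcp_rot: [-0.342, -3.123, 0.0]
ft_force: [0.2, -0.0, -3.6]
opening: 0.0126
grasp_force: 70.0
[0.5600157  0.10714091 0.0595818 ] [-3.41640908e-01 -3.12268056e+00  2.97267424e-04] [-0.01160579  0.08917158 -0.01399132] [ 0.1721112  -0.0443754  -3.59272786]
tool y 77.51262764172344
```

View pics/w3.png

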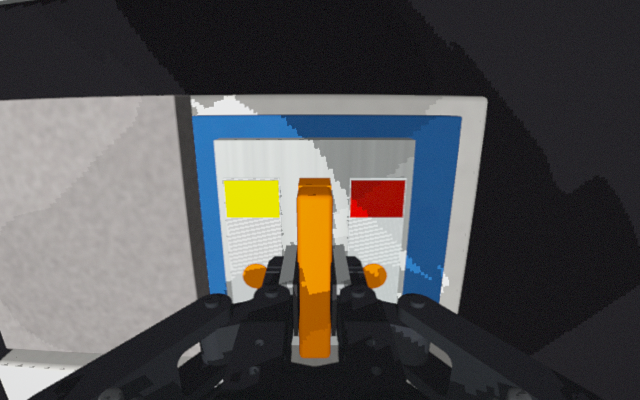

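The carrier is level over the stage, yawed to match it, with its edge at row 139 parallel to the stage edge at row 117. I'll nudge it to the pin estimate and lower it while feeling for contact.

```bash
python3 -m inch '[0,0.07,0,0,0,0,-1,0,0,0.05,0,0,0,-1,0,0,0.05,0,0,0,-1,0,0,0,0,0,0,-1]'
python3 -m inch '[0,0,0.04,0,0,0,-1,0,0,0,0,0,0,-1]'
python3 -m inch '[0,0,0.04,0,0,0,-1,0,0,0,0,0,0,-1]'
python3 -c "
from h import *
s=env.read_state();print(s['position'],s['wrist_torque'])"
```

```text
clock: 6.15
position: [0.5603, 0.1088, 0.0563]
tcp_rot: [-0.343, -3.122, 0.0]
ft_force: [0.8, -0.3, -4.0]
opening: 0.0126
grasp_force: 70.0
clock: 6.35
position: [0.5604, 0.109, 0.0553]
tcp_rot: [-0.343, -3.123, 0.0]
ft_force: [-0.0, -0.7, -4.2]
opening: 0.0127
grasp_force: 70.0
clock: 6.55
position: [0.5604, 0.109, 0.0541]
tcp_rot: [-0.342, -3.123, 0.0]
ft_force: [0.3, 0.0, -5.2]
opening: 0.0124
grasp_force: 70.0
[0.56042883 0.10902333 0.05409831] [0.03172777 0.04603567 0.04378205]
```

```bash
python3 -m inch '[0,0,0.04,0,0,0,-1,0,0,0,0,0,0,-1]'
python3 -m inch '[0,0,0.04,0,0,0,-1,0,0,0,0,0,0,-1]'
python3 -m inch '[0,0,0.04,0,0,0,-1,0,0,0,0,0,0,-1]'
python3 -c "
from h import *
s=env.read_state();print(s['position'],s['wrist_torque'])"
```

```text
clock: 6.75
position: [0.5607, 0.1091, 0.0531]
tcp_rot: [0.342, 3.123, 0.0]
ft_force: [0.3, 0.5, -3.1]
opening: 0.0126
grasp_force: 70.0
clock: 6.95
position: [0.5608, 0.1094, 0.0519]
tcp_rot: [0.342, 3.122, 0.001]
ft_force: [0.4, 0.9, -3.5]
opening: 0.0124
grasp_force: 70.0
clock: 7.15
position: [0.5608, 0.1094, 0.0507]
tcp_rot: [0.342, 3.122, 0.001]
ft_force: [0.3, 2.7, -4.1]
opening: 0.0124
grasp_force: 70.0
[0.56075426 0.10939464 0.05065056] [ 0.79101423 -0.24389576  0.01290945]
```

The +y force means the pin wall is inside the hole, so I'm shifting slightly +y and going on down.

```bash
python3 -m inch '[0,0.03,0,0,0,0,-1,0,0,0,0,0,0,-1]'
python3 -m inch '[0,0,0.04,0,0,0,-1,0,0,0,0,0,0,-1]'
python3 -m inch '[0,0,0.04,0,0,0,-1,0,0,0,0,0,0,-1]'
python3 -c "
from h import *
s=env.read_state();print(s['position'],s['wrist_torque'])"
```

```text
clock: 7.35
position: [0.5604, 0.1097, 0.0505]
tcp_rot: [-0.342, -3.122, 0.001]
ft_force: [-0.3, 0.2, -3.9]
opening: 0.0129
grasp_force: 70.0
clock: 7.55
position: [0.5605, 0.1097, 0.0492]
tcp_rot: [-0.342, -3.122, 0.001]
ft_force: [-0.1, 0.5, -4.2]
opening: 0.0124
grasp_force: 69.9
clock: 7.75
position: [0.5606, 0.1098, 0.0488]
tcp_rot: [-0.342, -3.123, 0.0]
ft_force: [-3.1, 0.1, 2.0]
opening: 0.0124
grasp_force: 70.7
[0.56062167 0.10976594 0.04876169] [-0.07929842  1.01301546  0.00862793]
```

The carrier is seated on the stage at TCP z 0.0488, as expected. Now I press down in steps.

```bash
python3 -m inch '[0,0,0.05,0,0,0,-1,0,0,0,0,0,0,-1]'
python3 -m inch '[0,0,0.05,0,0,0,-1,0,0,0,0,0,0,-1]'
python3 -c "
from h import *
s=env.read_state();print(s['position'],s['wrist_torque'])"
```

```text
clock: 7.95
position: [0.5606, 0.1098, 0.0472]
tcp_rot: [0.342, 3.123, -0.0]
ft_force: [-4.3, 0.2, 5.9]
opening: 0.0121
grasp_force: 71.1
clock: 8.15
position: [0.5607, 0.1098, 0.0459]
tcp_rot: [0.342, 3.123, -0.0]
ft_force: [-4.8, -0.9, 6.5]
opening: 0.0125
grasp_force: 71.4
[0.56066    0.1097644  0.04585135] [-0.17298392  1.76397621 -0.08009913]
```

A pull of -5 N in x and a moment have built up, so I'll relieve them with a small shift toward -x (tool +x) and watch.

```bash
python3 -m inch '[0.025,0,0,0,0,0,-1,0,0,0,0,0,0,-1]'
python3 - <<'E'
from h import *
s=env.read_state();print(s['position'],s['wrist_torque'],s['ft_force'])
R=Ro.from_rotvec(s['tcp_rot']).as_matrix();print(R[:,2])
save('wrist','w4.png');save('side','s4.png')
E
```

```text
clock: 8.35
position: [0.5607, 0.1098, 0.0463]
tcp_rot: [0.341, 3.121, -0.0]
ft_force: [-2.7, -1.7, 5.9]
opening: 0.0127
grasp_force: 71.4
[0.56066769 0.10979967 0.04628665] [-0.62064949  1.08788092 -0.04618805] [-2.71979326 -1.65429693  5.8585917 ]
[ 1.62046884e-03 -4.73105219e-04 -9.99998575e-01]
```

View pics/w4.png

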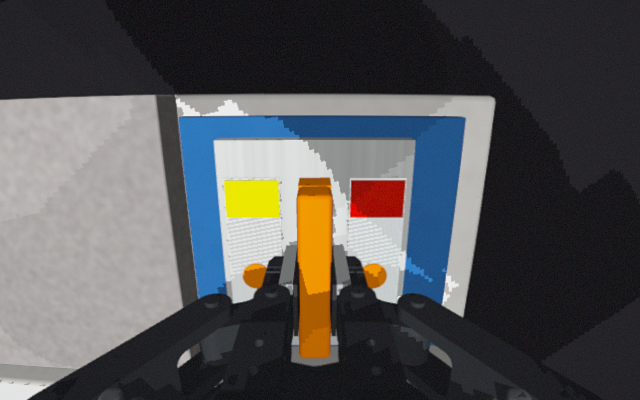

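The carrier sits square on the stage (edges at rows 117 and 139 parallel). I'll shift a little more to zero the side force, then press.

```bash
python3 -m inch '[0.025,-0.015,0,0,0,0,-1,0,0,0.03,0,0,0,-1,0,0,0,0,0,0,-1]'
python3 -m inch '[0,0,0.05,0,0,0,-1,0,0,0,0,0,0,-1]'
python3 -c "
from h import *
s=env.read_state();print(s['position'],s['wrist_torque'])"
```

```text
clock: 8.75
position: [0.5607, 0.1098, 0.0458]
tcp_rot: [0.341, 3.12, 0.001]
ft_force: [-2.2, -1.7, 6.5]
opening: 0.0124
grasp_force: 71.4
clock: 8.95
position: [0.5607, 0.1098, 0.0445]
tcp_rot: [0.341, 3.12, 0.001]
ft_force: [-1.5, -1.4, 9.0]
opening: 0.0123
grasp_force: 71.7
[0.56068049 0.10979874 0.04448708] [-0.45299246  1.01350186 -0.06021606]
```

```bash
python3 -m inch '[0.015,-0.015,0.03,0,0,0,-1,0,0,0,0,0,0,-1]'
python3 -m inch '[0,0,0.03,0,0,0,-1,0,0,0,0,0,0,-1]'
python3 -m inch '[0,0,0.03,0,0,0,-1,0,0,0,0,0,0,-1]'
python3 -c "
from h import *
s=env.read_state();print(s['position'],s['wrist_torque'],Ro.from_rotvec(s['tcp_rot']).as_matrix()[:,2])"
```

```text
clock: 9.15
position: [0.5607, 0.1098, 0.044]
tcp_rot: [0.34, 3.118, 0.002]
ft_force: [-2.1, -0.8, 10.3]
opening: 0.0128
grasp_force: 71.9
clock: 9.35
position: [0.5607, 0.1098, 0.0439]
tcp_rot: [0.34, 3.118, 0.002]
ft_force: [-4.1, 0.2, 13.6]
opening: 0.0125
grasp_force: 72.6
clock: 9.55
position: [0.5607, 0.1098, 0.0439]
tcp_rot: [0.34, 3.118, 0.002]
ft_force: [-7.1, -0.3, 19.0]
opening: 0.0129
grasp_force: 73.3
[0.56073552 0.10975245 0.04391238] [-0.21324807  2.63006617 -0.08179154] [ 5.54674304e-03  4.90379739e-04 -9.99984496e-01]
```

At the stop (z 0.0439, 5 mm below seating). There is a slight 0.3° lean and a moment, so I'll trim the pitch and see.

```bash
python3 -m inch '[0,0,0,0,0.002,0,-1,0,0,0,0,0,0,-1]'
python3 - <<'E'
from h import *
s=env.read_state();print(s['position'],s['wrist_torque'],Ro.from_rotvec(s['tcp_rot']).as_matrix()[:,2])
p=cv2.imread('pics/s4.png')
p2,_=env.capture('side');k=cv2.cvtColor(p2,cv2.COLOR_RGB2BGR)[170:260,240:360]
cv2.imwrite('pics/s5.png',cv2.resize(k,None,fx=6,fy=6,interpolation=cv2.INTER_CUBIC))
E
```

```text
clock: 9.75
position: [0.5607, 0.1098, 0.0439]
tcp_rot: [-0.34, -3.122, -0.003]
ft_force: [-7.8, -0.1, 20.2]
opening: 0.0127
grasp_force: 73.3
[0.56067927 0.10980713 0.04390619] [-0.20206235  2.75220391 -0.01286762] [-8.58002845e-04  2.02787628e-03 -9.99997576e-01]
```

View pics/s5.png

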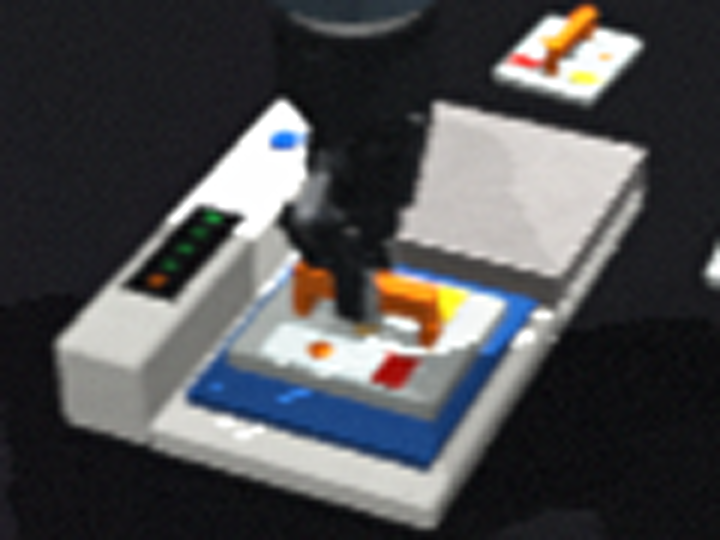

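The side view shows the carrier flat and square on the pressed stage, with the handle held and everything else untouched. I'll hold briefly, check it is steady, then hand in.

```bash
python3 -m inch '[0,0,0,0,0,0,-1,0,0,0,0,0,0,-1,0,0,0,0,0,0,-1,0,0,0,0,0,0,-1,0,0,0,0,0,0,-1,0,0,0,0,0,0,-1]' && python3 -c "
from h import *
s=env.read_state();print(s['position'],s['ft_force'])
if abs(s['position'][2]-.0439)<.0006 and 12<s['ft_force'][2]<30: print(env.job_done())"
```

```text
clock: 10.4
position: [0.5607, 0.1098, 0.0439]
tcp_rot: [-0.34, -3.122, -0.003]
ft_force: [-8.5, -0.2, 19.7]
opening: 0.0123
grasp_force: 73.3
[0.56067124 0.10979333 0.0439056 ] [-8.51089234 -0.17848038 19.72176179]
the job is handed in; nothing more can be done
None
```

The carrier is over the pin, square with the stage and pressed about 5 mm down to its stop at about 20 N with the grip still held; I handed the job in at about 10.4 s, and the tray, beaker and slide box were not touched.

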